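# Re-index a label-roll stand for the small rolls

### The arm

A 7-joint arm with a two-finger parallel gripper is mounted at the origin on the work surface. World frame = base frame: x ahead of the robot, y to its left, z up, the work surface at z = 0. Lengths are in m, angles in rad, forces in N, time in s.
With the tool pointing down it reaches from about 0.425 to 0.875 m from the base axis. Payload 4.7 kg.
Tool frame: the origin (TCP) lies at the very end of the fingers, on their centre line; the grasp point (between the pads) lies 19 mm behind it; z points along the fingers, y is the line along which they close (so a half turn about z gives the same grasp; the last joint's range is limited). The gripper opens to 87 mm and grips with 3 to 60 N. Pads are 19 mm wide; open, the fingers measure 117 mm over their backs; the gripper's body (75 mm by 190 mm) begins 51 mm behind the grasp point.
Start: joints at [-1.2, 0.321, -0.07, 1.45, 0.023, 1.371, -0.057], TCP at [0.227, 0.609, 0.223] pointing down, gripper open.
Joint ranges: [-2.86, 2.86], [-0.3, 2.09], [-1.38, 1.24], [0.06, 2.45], [-1.56, 4.7], [0.09, 2.05], [-2.69, 2.69]. Speed limits (rad/s): [2.57, 2.57, 3.14, 3.14, 3.14, 3.14, 3.14].

### API

Orientations are given as a rotation vector (axis times angle).
In Python, from bench import get_state, get_image, get_calibration, close_job gives the robot as it stands.
- The arm moves only by the shell command python3 -m crank 'ROWS' [FORCE]. ROWS is JSON, a list of rows, each a list of 5 numbers: the opening, from 0 (shut) to 1 (fully open), then the shift along the world's x, y, z in units of 0.2 m (1.0 is 0.2 m), then the turn about the world's z in units of 2 pi rad (1.0 is 2 pi rad). A call has 1 to 5 rows; each row is the pose to reach, as a shift and turn from the pose commanded when the call began, turning the shorter way round; what a row does not reach only later rows make up. A row lasts 1/8 s, in which the tool goes at most 62.5 mm and 10.7 degrees, less where a joint would pass 70% of its speed; a pose out of reach is approached as far as the arm can. A call with a number of a shift or a turn outside -1 to 1 is refused whole. A call with a gripper value outside its range is refused whole. The fingers move at their own pace and stop on an object; FORCE is the grip in N (left out, the last holds). Time passes only in rows, so rows that repeat a pose let the fingers close. It gives the time, the measured TCP pose, the force, the opening and the grip force at its end, in the units of the state.
- get_state(): the state, without advancing time (a new reading comes with each control period).
- get_image(name): name is "side" or "top" or "wrist"; returns the picture (384x512x3 uint8, red, green, blue); there is no depth.
- get_calibration(name): a dict with "fovy" (degrees; the focal length in pixels is half the picture's height over the tangent of half this angle, whatever the lens; pixels are square), "cx", "cy" (the principal point, pixels), "R" (3x3) and "t" (3): a world point X has camera coordinates R X + t. Camera axes: x right, y down, z forward; pixel columns grow to the right and rows downward; lengths in m; the calibration is good to about 2 mm. A picture is of the moment at which its call begins: read the wrist's pose just before it. get_calibration takes no time and is no camera call; for the wrist camera it gives the pose at the moment of the call.
- close_job(): hands the job in; it is judged then, once.
The state is a dict: "time": time; "joint_positions": joint angles; "qd": joint speeds; "joint_torque": joint torques, N m; "position": TCP position; "tool_rot": TCP orientation; "ft_force": force on the tool from outside, world axes, zero at the start; "torque": the same for the moment, N m; "grip_width": opening from 0.0 (shut) to 1.0 (fully open); "grip_force": force on a finger pad.
Only numpy, scipy, OpenCV 4.12 (cv2) and the standard library are available. Lean on these libraries where they do the work, as an engineer would, in place of code of your own. Each camera call takes 0.05 s, during which the arm holds its last target. There are 200 camera calls.

### The job

Change the label-roll stand over to the small roll size: lift the big label roll straight up off its spindle and lower it, not drop it, to lie flat in the shallow tray. Then pull up the knurled plunger knob on the stand's sliding guide, slide the guide one hole towards the spindle and push the knob down until the pin is fully home in that next hole. Finish while still gripping the knob, holding the pin home, and leave the other things on the bench alone.

Things in the scene. Friction and masses are not known exactly. Their poses are not given: they have to be found in the camera images.
- stand: Label-roll stand, fixed to the bench: dark steel base plate 100 (x) x 205 (y) x 10 mm with a steel rail along its y axis, 24 mm wide, top 32 mm above the bench, with five 10 mm square holes 18 mm apart at x = 0, y = 2, 20, 38, 56, 74 mm. The pin starts in the hole at y = 20 mm. Origin: underside of the base, on the rail's centre line; z up.
- roll: Big label roll: wound ring of white paper on a cardboard core, outer diameter 64 mm, bore 20 mm, 48 mm tall, about 0.13 kg. Origin: centre of its underside; z along its axis, up. Starts on the spindle (3 mm play all round), its underside 22 mm and top 70 mm above the bench. While it is on the spindle the guide cannot reach the next hole.
- spindle_tip (a point): Top of the stand's upright aluminium spindle, 14 mm in diameter, fixed at stand x = 0, y = -60 mm; 84 mm above the bench, 14 mm above the top of the big roll.
- tray: Shallow light-wood tray, fixed to the bench, 180 (x) x 160 (y) x 22 mm high outside, walls and floor 4 mm thick. Origin: centre of its underside; z up. It starts empty.
- carriage (a joint): Position of the sliding aluminium guide in m: 0 in the starting hole, grows towards the spindle (stand -y); next hole nearer the spindle at +0.018, holes behind at -0.018 and -0.036; stops at -0.040 and +0.026. Top of plunger housing 52 mm, of its 60 mm wide guide plate 58 mm above the bench; plate starts 4 mm from the roll. 3 N friction, stays where left; pin play 1 mm each side in a hole.
- plunger (a joint): Height of the plunger pin in m: 0 fully home in a hole, growing as the knob is pulled up; above 0.014 the pin (8 mm diameter, round tip) clears the rail; end stop at 0.020. No spring: about 4 N of friction, so it stays at whatever height it is left and must be pushed down to go home.
- knob: The plunger's upright black knurled knob, a cylinder 26 mm in diameter and 32 mm tall, riding on the guide. Origin: centre of its underside, on the pin's axis, 66 mm above the bench when the pin is home (top at 98 mm); axes parallel to the stand's. It stands at stand x = 0, y = 20 mm minus the carriage value.
- knob_mid (a point): Centre of the knob, half-way up it (82 mm above the bench when the pin is home).
- small_roll: Bystander: a small label roll, diameter 36 mm, 48 mm tall, standing on the bench. Origin: centre of its underside.
- flask: Bystander: a black drinking flask, diameter 72 mm, 210 mm tall. Origin: centre of its underside.
- scanner: Bystander: a hand-held code scanner lying on the bench, about 160 x 75 x 28 mm. Origin: on its underside, near its middle.
Not all that is in view belongs to the job. What is shaped like the roll but orange or pink is not meant.

How it is judged:
By the outcome, as a careful person would: the job done as asked, in the order asked, and still so for the second after the job is handed in, while the arm keeps its last pose, push and grip.
It also fails if it takes over 54 s, if anything falls off the work surface, if the arm or the gripper's body presses on something with over 40 N, if the wrist force passes 120 N, or if a joint passes its speed limit or range.

## Working session

There is one attempt and no reset: what is moved stays moved. The work goes in short steps, Python scripts to look and compute and a shell command to move; the robot and the scene stay as the last step left them, time stands still between calls to the robot, and variables do not carry over. Pictures are saved under pics/ and viewed, at most 10 in all, crops included, and the job is handed in when it is done.

```bash
mkdir -p pics
python3 - <<'E'
from bench import *
import cv2
for n in("top","side"):
    cv2.imwrite(f"pics/{n}0.png",cv2.resize(get_image(n)[:,:,::-1],(800,600)))
    print(n,get_calibration(n))
s=get_state();print(s['time'],s['position'],s['tool_rot'],s['grip_width'],s['ft_force'])
E
```

```text
top {'fovy': 42.99788445103297, 'cx': 256.49701875755613, 'cy': 182.77515330476197, 'R': array([[-1.58462615e-02, -9.99872762e-01, -1.83192682e-03],
       [-9.86073409e-01,  1.59308721e-02, -1.65545883e-01],
       [ 1.65554004e-01, -8.16869038e-04, -9.86200388e-01]]), 't': array([-0.02868202,  0.55178195,  1.42097213])}
side {'fovy': 44.82226449728017, 'cx': 258.21911554644925, 'cy': 185.26122491756843, 'R': array([[ 0.98488169, -0.17321671,  0.00200624],
       [-0.12676516, -0.72856241, -0.67314739],
       [ 0.11806204,  0.66271622, -0.73950562]]), 't': array([-0.5582289 ,  0.097504  ,  1.36777801])}
0.1 [0.22692882 0.60858513 0.22159692] [-5.57465354e-01 -3.09154354e+00  2.59836854e-03] 1.0059385945755208 [-0.65582726 -0.29026462 -0.59217297]
```

View pics/top0.png

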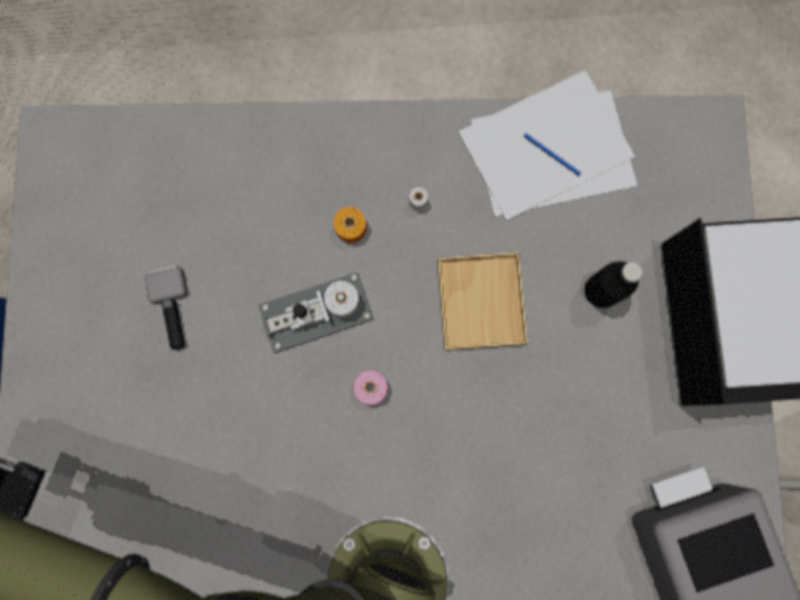

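View pics/side0.png

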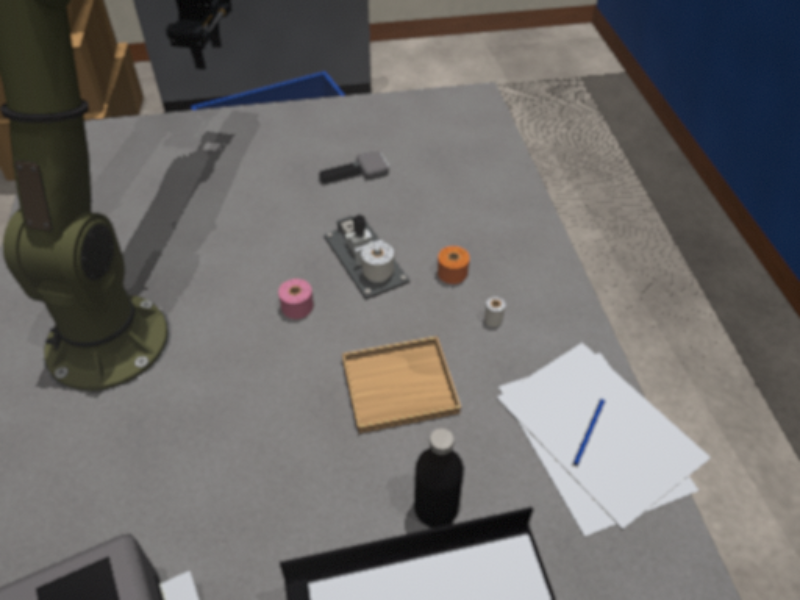

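The roll-like things in the top view (800x600) are orange (350,224), pink (370,388), small white (419,198), and large white on the stand's spindle (341,300). The last is the one meant: it is white, large and on the spindle. The knob is at about (300,311), the tray at (482,302), and the flask and scanner are well away. I'll confirm this in an enlarged crop.

```bash
cat > h.py <<'E'
import numpy as np, cv2
from bench import *
def ray(c,u,v):
    f=192/np.tan(np.radians(c['fovy']/2)); R=np.array(c['R']);t=np.array(c['t'])
    return -R.T@t, R.T@np.array([(u-c['cx'])/f,(v-c['cy'])/f,1])
def at(c,u,v,z):
    o,d=ray(c,u,v); return o+d*(z-o[2])/d[2]
def proj(c,X):
    f=192/np.tan(np.radians(c['fovy']/2)); p=np.array(c['R'])@np.array(X)+c['t']
    return f*p[0]/p[2]+c['cx'], f*p[1]/p[2]+c['cy']
E
python3 - <<'E'
from h import *
im=cv2.imread("pics/top0.png")
a=im[250:370,240:400]; a=cv2.resize(a,(800,600),interpolation=cv2.INTER_CUBIC); cv2.imwrite("pics/crop1.png",a)
c=get_calibration("top");k=1.5625
for n,u,v,z in[("roll",341,298,.07),("knob",300,310,.098),("b1",264,305,.01),("b2",357,275,.01),("b3",372,320,.01),("b4",275,350,.01),("t1",438,258,.022),("t2",519,253,.022),("t3",526,345,.022),("t4",446,350,.022)]:
    print(n,at(c,u/k,v/k,z).round(4))
E
```

```text
roll [0.5253 0.0758 0.07  ]
knob [0.4998 0.1494 0.098 ]
b1 [0.5229 0.232  0.01  ]
b2 [0.5799 0.0487 0.01  ]
b3 [0.4898 0.0199 0.01  ]
b4 [0.4341 0.2093 0.01  ]
t1 [ 0.6092 -0.1117  0.022 ]
t2 [ 0.6166 -0.2716  0.022 ]
t3 [ 0.435  -0.2776  0.022 ]
t4 [ 0.4278 -0.1228  0.022 ]
```

View pics/crop1.png

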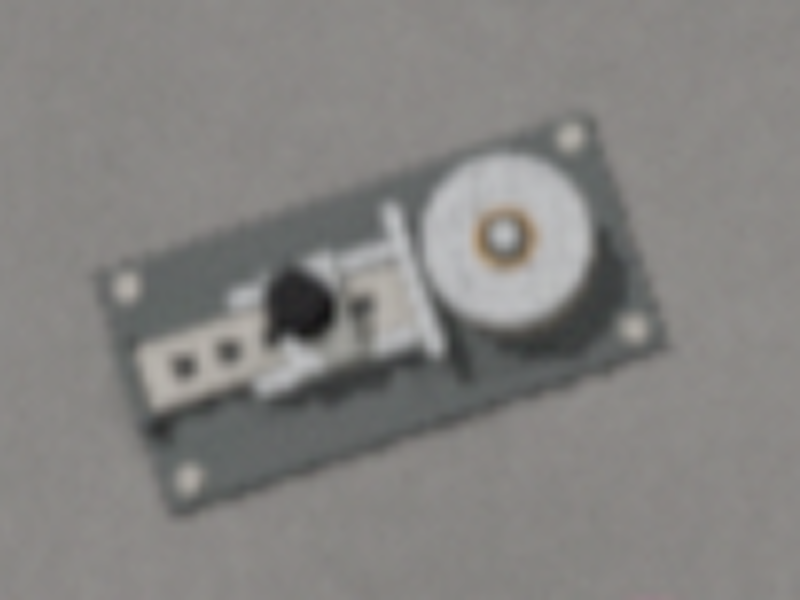

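Confirmed: the crop shows a white wound ring with a cardboard core on the bright spindle, roll centre (508,242) and spindle tip (503,232). The knob is at (302,295). The guide is to the left of the roll.

Run:
```python
from h import *
from scipy.spatial.transform import Rotation as Ro
c=get_calibration("top");k=1.5625
P=lambda u,v,z:at(c,(240+u/5)/k,(250+v/5)/k,z)
B=[P(100,270,.01),P(585,115,.01),P(665,345,.01),P(175,515,.01)]
d=(B[0]+B[3]-B[1]-B[2])[:2]; print("yaw of stand x",np.degrees(np.arctan2(d[1],d[0]))-90, np.hypot(*d)/2, np.mean(B,0))
r,s,kn=P(508,242,.07),P(503,232,.084),P(302,295,.098); print(r,s,kn)
e=(kn-r)[:2]; print(np.degrees(np.arctan2(e[1],e[0]))-90,np.hypot(*e))
p=np.array(get_state()['position']);print((r-p)/.2)
y=Ro.from_rotvec(get_state()['tool_rot']).as_matrix()[:,1];print(np.degrees(np.arctan2(y[1],y[0])))
```

```text
yaw of stand x 17.749522400665683 0.20078773789884893 [0.50726115 0.12894179 0.01      ]
[0.52448263 0.074671   0.07      ] [0.52617074 0.07543883 0.084     ] [0.50165213 0.14867118 0.098     ]
17.146017951218383 0.07744196453324394
[ 1.48776902 -2.66957062 -0.7579846 ]
69.55659470173237
```

```bash
python3 -m crank '[[1,0.15,-0.25,0,-0.029],[1,0.3,-0.5,0,-0.058],[1,0.45,-0.75,0,-0.087],[1,0.6,-1,0,-0.116],[1,0.74,-1,0,-0.144]]' 40 && python3 -m crank '[[1,0.18,-0.4,0,0],[1,0.35,-0.8,0,0],[1,0.5,-1,0,0],[1,0.74,-1,0,0],[1,0.74,-1,0,0]]' && python3 -m crank '[[1,0,-0.3,0,0],[1,0,-0.67,0,0],[1,0,-0.67,0,0],[1,0,-0.67,0,0],[1,0,-0.67,0,0]]'
python3 - <<'E'
from h import *
c=get_calibration("wrist");cv2.imwrite("pics/w1.png",cv2.resize(get_image("wrist")[:,:,::-1],(800,600),interpolation=cv2.INTER_CUBIC))
np.save("w1.npy",[c],allow_pickle=True)
s=get_state();print(s['time'],s['position'],s['tool_rot'],s['joint_positions'])
for n,X in [("roll",[.5245,.0747,.07]),("tip",[.526,.0755,.084]),("knob",[.5017,.1487,.098])]:print(n,np.array(proj(c,X))*1.5625)
E
```

```text
time: 0.72
position: [0.3772, 0.4044, 0.2227]
tool_rot: [1.867, 2.526, -0.002]
ft_force: [0.7, 1.7, -0.3]
grip_width: 1.0
grip_force: 0.0
time: 1.35
position: [0.526, 0.2048, 0.2223]
tool_rot: [1.861, 2.529, -0.002]
ft_force: [-0.6, 0.1, 1.0]
grip_width: 0.999
grip_force: 0.0
time: 1.98
position: [0.5227, 0.0777, 0.2223]
tool_rot: [-1.848, -2.54, -0.0]
ft_force: [0.3, -0.0, 0.7]
grip_width: 1.0
grip_force: 0.0
2.025 [0.52273202 0.07757225 0.22232687] [-1.84780204e+00 -2.53997747e+00 -3.31356361e-05] [-0.62921978  0.05733186  0.45172166  1.76694477 -0.02625924  1.32353497
  0.1412175 ]
roll [388.32730002 280.96974196]
tip [391.15454715 285.64059586]
knob [390.12850251 149.01602979]
```

View pics/w1.png

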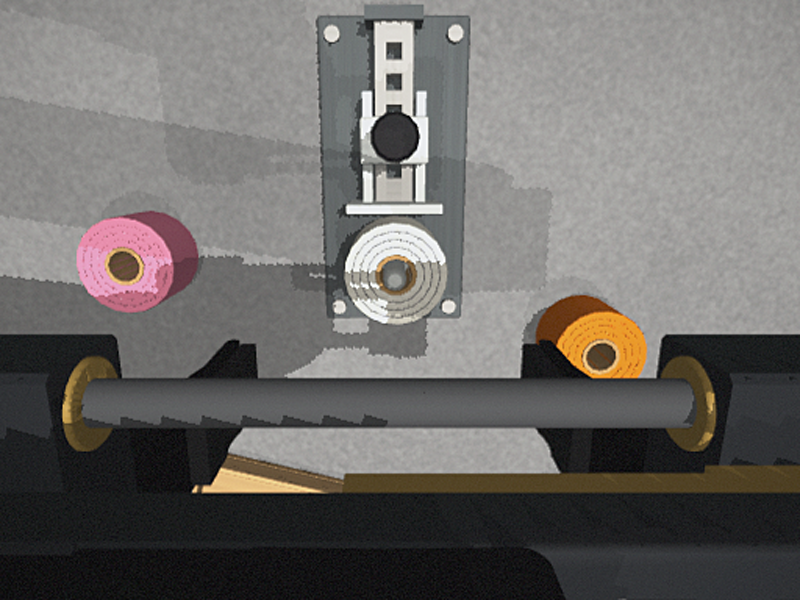

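The wrist view shows the stand square to the tool. The roll top centre is at (395,275), the tip at (397,279), the knob top at (395,137) and the orange roll at (600,356).

Run:
```python
from h import *
from scipy.spatial.transform import Rotation as Ro
c=np.load("w1.npy",allow_pickle=True)[0];k=1.5625
P=lambda u,v,z:at(c,u/k,v/k,z)
r,t,kn,o=P(395,275,.07),P(397,279,.084),P(395,137,.098),P(600,356,.048)
b=[P(332,33,.01),P(456,33,.01),P(339,306,.01),P(449,306,.01)]
print(r,t,kn,o)
for e in[(kn-t),(b[0]+b[1]-b[2]-b[3])]:print(np.degrees(np.arctan2(e[1],e[0]))-90,np.hypot(*e[:2]))
s=get_state();y=Ro.from_rotvec(s['tool_rot']).as_matrix()[:,1];a=np.degrees(np.arctan2(y[1],y[0]));print(a)
print((t-s['position'])/.2, [ (o-t)[:2]@v for v in ((np.cos(.305),np.sin(.305)),(-np.sin(.305),np.cos(.305)))])
```

```text
[0.52724436 0.0795193  0.07      ] [0.52803433 0.08035593 0.084     ] [0.50226646 0.15525581 0.098     ] [0.67937808 0.06439997 0.048     ]
18.984799788579224 0.07920843292513831
17.991184578443338 0.3701780671961608
17.929157214282004
[ 0.02651153  0.01391836 -0.69163435] [np.float64(0.1395673140351762), np.float64(-0.06066703794661719)]
```

Run:
```python
import cv2
im=cv2.imread("pics/side0.png")
cv2.imwrite("pics/crop2.png",cv2.resize(im[205:301,310:438],(800,600),interpolation=cv2.INTER_CUBIC))
```

```text
(no output)
```

View pics/crop2.png

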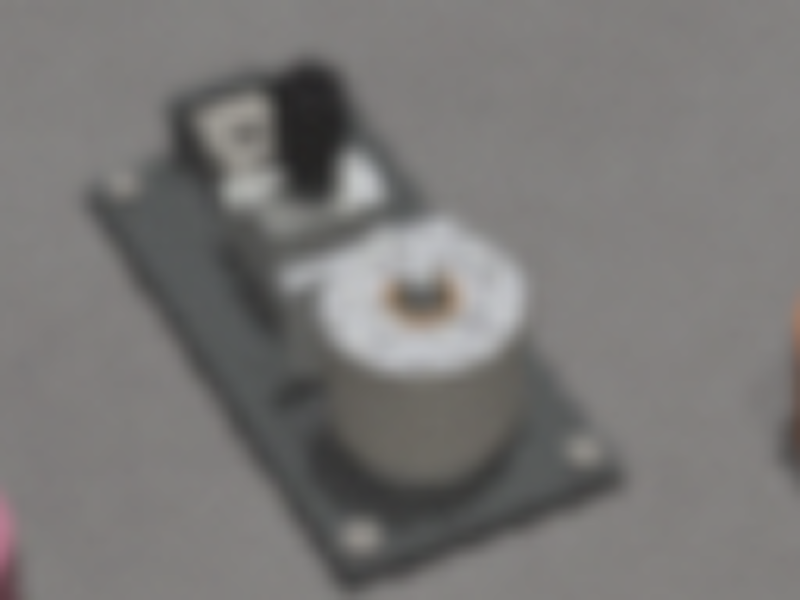

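Side crop: roll top centre (423,297), knob top centre (311,85).

Run:
```python
from h import *
c=get_calibration("side")
P=lambda u,v,z:at(c,(310+u/6.25)/1.5625,(205+v/6.25)/1.5625,z)
print(P(423,297,.07),P(311,85,.098))
```

```text
[0.52871872 0.07681323 0.07      ] [0.50426429 0.1500079  0.098     ]
```

```bash
python3 -m crank '[[1,0.021,0,-0.15,0],[1,0.021,0,-0.35,0],[1,0.021,0,-0.5,0],[1,0.021,0,-0.6,0],[1,0.021,0,-0.65,0]]' && python3 -m crank '[[1,0,0,-0.08,0],[1,0,0,-0.16,0],[1,0,0,-0.22,0],[1,0,0,-0.28,0],[1,0,0,-0.28,0]]' && python3 -m crank '[[0.72,0,0,0,0],[0.72,0,0,0,0],[0.65,0,0,0,0],[0.65,0,0,0,0],[0.65,0,0,0,0]]' 25
```

```text
time: 2.65
position: [0.5264, 0.0766, 0.0912]
tool_rot: [-1.849, -2.538, 0.002]
ft_force: [-0.6, 0.2, 0.2]
grip_width: 1.001
grip_force: 0.0
time: 3.28
position: [0.5265, 0.0748, 0.0356]
tool_rot: [-1.853, -2.536, 0.002]
ft_force: [-0.1, -0.6, 0.1]
grip_width: 0.997
grip_force: 0.0
time: 3.9
position: [0.5276, 0.0752, 0.037]
tool_rot: [1.853, 2.537, 0.001]
ft_force: [0.3, 0.5, 2.7]
grip_width: 0.721
grip_force: 24.8
```

```bash
python3 -m crank '[[0.5,0,0,0,0],[0.5,0,0,0.08,0],[0.5,0,0,0.2,0],[0.5,0,0,0.35,0],[0.5,0,0,0.5,0]]' 35 && python3 -m crank '[[0.5,0,0,0.05,0],[0.5,0,-0.1,0.05,0],[0.5,0,-0.25,0.05,0],[0.5,0,-0.45,0.05,0],[0.5,0,-0.65,0.05,0]]' && python3 -m crank '[[0.5,0,-0.2,0,0],[0.5,-0.01,-0.4,0,0],[0.5,-0.02,-0.55,0,0],[0.5,-0.02,-0.65,0,0],[0.5,-0.02,-0.65,0,0]]'
python3 - <<'E'
from h import *
cv2.imwrite("pics/s2.png",cv2.resize(get_image("side")[120:312,160:416,::-1],(800,600),interpolation=cv2.INTER_CUBIC))
E
```

```text
time: 4.53
position: [0.5268, 0.0748, 0.1379]
tool_rot: [-1.853, -2.537, 0.001]
ft_force: [0.2, 0.7, -1.2]
grip_width: 0.716
grip_force: 34.8
time: 5.15
position: [0.5256, -0.0578, 0.145]
tool_rot: [-1.853, -2.535, 0.004]
ft_force: [0.5, 0.1, -1.7]
grip_width: 0.716
grip_force: 34.8
time: 5.78
position: [0.5211, -0.1881, 0.1453]
tool_rot: [-1.859, -2.531, 0.004]
ft_force: [0.4, -0.4, -1.4]
grip_width: 0.722
grip_force: 34.8
```

View pics/s2.png

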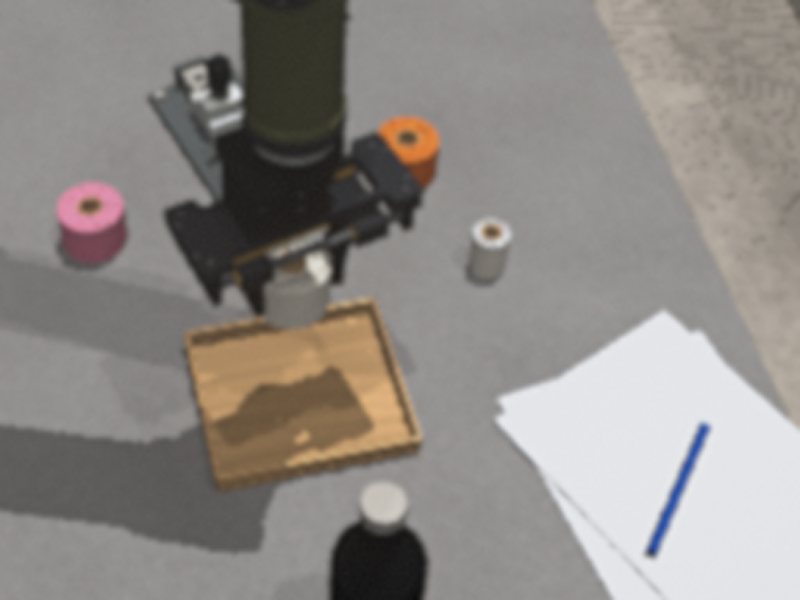

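The roll is held upright at (297,300) over the tray. I'll lower it until I feel contact.

```bash
python3 -m crank '[[0.5,0,0,-0.15,0],[0.5,0,0,-0.3,0],[0.5,0,0,-0.45,0],[0.5,0,0,-0.54,0],[0.5,0,0,-0.58,0]]' && python3 -m crank '[[0.5,0,0,-0.015,0],[0.5,0,0,-0.025,0],[0.5,0,0,-0.035,0],[0.5,0,0,-0.04,0],[0.5,0,0,-0.04,0]]'
```

```text
time: 6.45
position: [0.5227, -0.1841, 0.0295]
tool_rot: [-1.851, -2.537, 0.001]
ft_force: [0.0, -0.9, -1.0]
grip_width: 0.725
grip_force: 34.8
time: 7.08
position: [0.5233, -0.1849, 0.0227]
tool_rot: [1.853, 2.537, 0.0]
ft_force: [-0.5, -0.5, -0.5]
grip_width: 0.717
grip_force: 34.8
```

```bash
python3 -m crank '[[0.5,0,0,-0.008,0],[0.5,0,0,-0.012,0],[0.5,0,0,-0.016,0],[0.5,0,0,-0.018,0],[0.5,0,0,-0.018,0]]'
```

```text
time: 7.7
position: [0.5233, -0.1849, 0.0191]
tool_rot: [1.853, 2.537, 0.0]
ft_force: [-0.9, -0.1, -0.9]
grip_width: 0.72
grip_force: 34.8
```

```bash
python3 -m crank '[[0.5,0,0,-0.005,0],[0.5,0,0,-0.01,0],[0.5,0,0,-0.01,0]]';python3 -m crank '[[0.5,0,0,-0.005,0],[0.5,0,0,-0.005,0]]'
```

```text
time: 8.07
position: [0.5233, -0.1849, 0.0189]
tool_rot: [-1.852, -2.536, -0.002]
ft_force: [-6.5, 2.6, 15.9]
grip_width: 0.719
grip_force: 34.7
time: 8.32
position: [0.5233, -0.1849, 0.0189]
tool_rot: [-1.852, -2.536, -0.003]
ft_force: [-9.1, 4.1, 22.5]
grip_width: 0.72
grip_force: 34.7
```

Contact. I'll ease the push off, release, and rise.

```bash
python3 -m crank '[[0.5,0,0,0.012,0],[0.5,0,0,0.012,0],[0.78,0,0,0.012,0],[0.9,0,0,0.012,0],[1,0,0,0.012,0]]' && python3 -m crank '[[1,0,0,0,0],[1,0,0,0,0],[1,0,0,0.1,0],[1,0,0,0.35,0],[1,0,0,0.6,0]]' && python3 -m crank '[[1,0,0.1,0.3,0],[1,0,0.35,0.3,0],[1,0,0.6,0.3,0],[1,0,0.8,0.3,0],[1,0,0.9,0.3,0]]' && python3 -m crank '[[1,0,0.2,0,0],[1,0,0.4,0,0],[1,0,0.45,0,0],[1,0,0.45,0,0],[1,0,0.45,0,0]]'
python3 - <<'E'
from h import *
c=get_calibration("wrist");cv2.imwrite("pics/w2.png",cv2.resize(get_image("wrist")[:,:,::-1],(800,600),interpolation=cv2.INTER_CUBIC))
np.save("w2.npy",[c],allow_pickle=True)
a=get_image("side")[180:308,200:328,::-1];b=get_image("top")[140:268,240:368,::-1]
cv2.imwrite("pics/chk.png",cv2.resize(np.hstack([a,b]),(800,400),interpolation=cv2.INTER_CUBIC))
E
```

```text
time: 8.95
position: [0.5231, -0.1848, 0.018]
tool_rot: [-1.853, -2.537, 0.001]
ft_force: [-0.4, 0.7, 0.4]
grip_width: 0.924
grip_force: 0.0
time: 9.57
position: [0.5231, -0.1852, 0.1409]
tool_rot: [1.853, 2.536, 0.0]
ft_force: [2.0, 0.3, 0.4]
grip_width: 0.997
grip_force: 0.0
time: 10.2
position: [0.5233, -0.0022, 0.1999]
tool_rot: [1.849, 2.539, 0.003]
ft_force: [0.4, -0.8, 0.1]
grip_width: 1.0
grip_force: 0.0
time: 10.82
position: [0.5235, 0.083, 0.1989]
tool_rot: [1.856, 2.534, -0.0]
ft_force: [0.3, -0.5, 0.4]
grip_width: 1.001
grip_force: 0.0
```

View pics/w2.png

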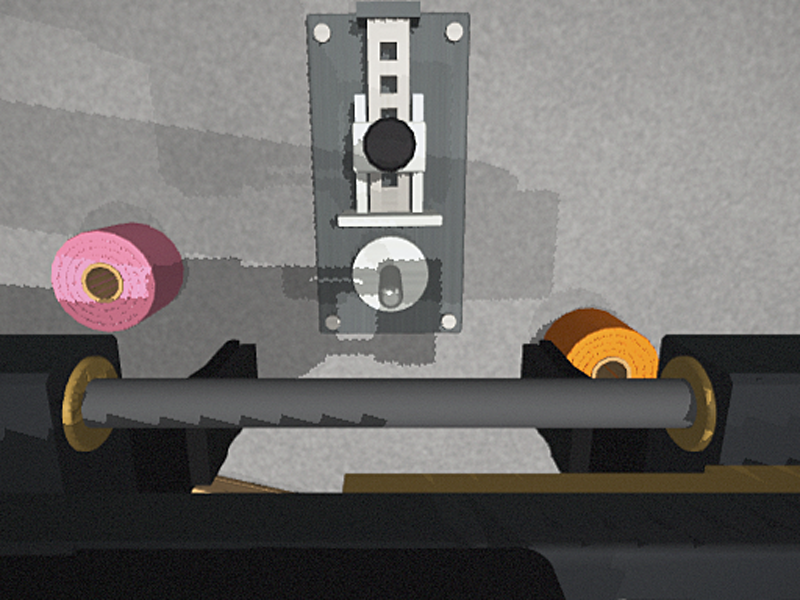

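View pics/chk.png

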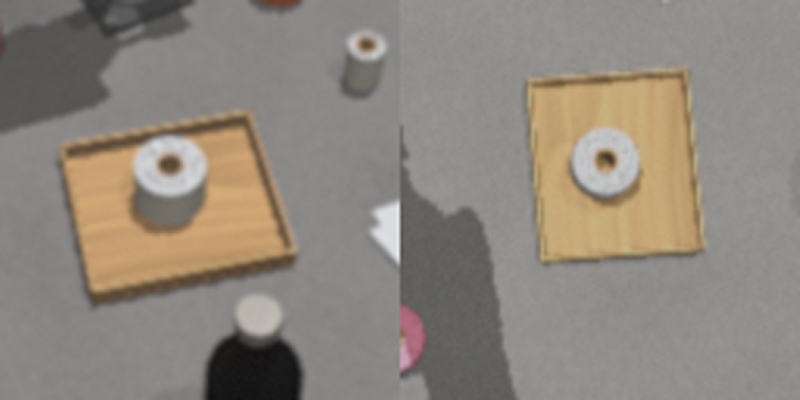

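The roll stands flat in the tray, at (170,180) in the left crop and (605,163) in the right. The guide hasn't moved. In the wrist view the knob top is at (389,145) and the spindle tip at about (390,285).

Run:
```python
from h import *
c=np.load("w2.npy",allow_pickle=True)[0];k=1.5625
kn=at(c,389/k,145/k,.098);t=at(c,390/k,285/k,.084);p=np.array(get_state()['position']);print(kn,t,p,(np.array([.503,.151,.064])-p)/.2,get_state()['tool_rot'])
```

```text
[0.50210901 0.15513364 0.098     ] [0.52448908 0.08604868 0.084     ] [0.52339831 0.08356075 0.19853647] [-0.10199157  0.33719623 -0.67268237] [ 1.85567901e+00  2.53459796e+00 -9.90491809e-05]
```

```bash
python3 -m crank '[[1,-0.05,0.17,0,0],[1,-0.105,0.342,-0.1,0],[1,-0.105,0.342,-0.3,0],[1,-0.105,0.342,-0.5,0],[1,-0.105,0.342,-0.6,0]]' && python3 -m crank '[[1,0,0,-0.04,0],[1,0,0,-0.073,0],[1,0,0,-0.073,0],[0.5,0,0,-0.073,0],[0.4,0,0,-0.073,0]]' 20 && python3 -m crank '[[0.3,0,0,0,0],[0.2,0,0,0,0],[0.2,0,0,0,0],[0.2,0,0,0,0],[0.2,0,0,0,0]]' 20
```

```text
time: 11.6
position: [0.501, 0.1522, 0.0761]
tool_rot: [-1.853, -2.535, 0.005]
ft_force: [-0.2, 0.5, 1.1]
grip_width: 1.0
grip_force: 0.0
time: 12.22
position: [0.5027, 0.1537, 0.0644]
tool_rot: [1.853, 2.537, 0.002]
ft_force: [0.4, 0.2, -0.7]
grip_width: 0.852
grip_force: 0.0
time: 12.85
position: [0.5017, 0.1533, 0.0637]
tool_rot: [-1.852, -2.536, 0.002]
ft_force: [-4.5, -2.3, 4.9]
grip_width: 0.292
grip_force: 20.3
```

Width is about 25.4 mm, so the knob is held. I'll pull up about 17 mm.

```bash
python3 -m crank '[[0,0,0,0,0],[0,0,0,0,0],[0,0,0,0.02,0],[0,0,0,0.04,0],[0,0,0,0.055,0]]' 50 && python3 -m crank '[[0,0,0,0.015,0],[0,0,0,0.032,0],[0,0,0,0.032,0]]'
```

```text
time: 13.48
position: [0.5017, 0.1533, 0.0745]
tool_rot: [-1.852, -2.537, 0.002]
ft_force: [-1.0, -1.5, -4.6]
grip_width: 0.284
grip_force: 50.0
time: 13.85
position: [0.5018, 0.1533, 0.0815]
tool_rot: [-1.853, -2.536, 0.001]
ft_force: [-4.0, -0.8, 0.5]
grip_width: 0.286
grip_force: 50.0
```

```bash
python3 -m crank '[[0,0.006,-0.02,0,0],[0,0.014,-0.043,0,0],[0,0.022,-0.067,0,0],[0,0.028,-0.086,0,0],[0,0.028,-0.086,0,0]]' && python3 -m crank '[[0,0,0,0,0],[0,0,0,0,0]]'
```

```text
time: 14.48
position: [0.5072, 0.1367, 0.0815]
tool_rot: [-1.852, -2.536, 0.0]
ft_force: [-5.5, 0.8, 0.0]
grip_width: 0.28
grip_force: 50.0
time: 14.72
position: [0.5072, 0.1367, 0.0815]
tool_rot: [-1.852, -2.536, 0.0]
ft_force: [-4.9, -0.0, 0.1]
grip_width: 0.282
grip_force: 50.0
```

Moved 17.5 mm. I'll nudge 0.5 mm more and push down.

```bash
python3 -m crank '[[0,0.001,-0.003,0,0],[0,0.001,-0.003,-0.015,0],[0,0.001,-0.003,-0.03,0],[0,0.001,-0.003,-0.045,0],[0,0.001,-0.003,-0.055,0]]' && python3 -m crank '[[0,0,0,-0.01,0],[0,0,0,-0.02,0],[0,0,0,-0.028,0],[0,0,0,-0.035,0],[0,0,0,-0.035,0]]'
```

```text
time: 15.35
position: [0.5073, 0.1366, 0.0708]
tool_rot: [-1.851, -2.536, -0.0]
ft_force: [-7.3, 1.7, 2.9]
grip_width: 0.285
grip_force: 50.0
time: 15.98
position: [0.5073, 0.1366, 0.0637]
tool_rot: [-1.851, -2.536, -0.0]
ft_force: [-6.4, 0.6, 2.5]
grip_width: 0.283
grip_force: 50.0
```

The pin has gone in, and z is back at the starting height. I'll press a bit further to feel the bottom.

```bash
python3 -m crank '[[0,0,0,-0.004,0],[0,0,0,-0.008,0],[0,0,0,-0.008,0]]'; python3 -m crank '[[0,0,0,-0.003,0],[0,0,0,-0.003,0],[0,0,0,-0.003,0]]'
python3 - <<'E'
from h import *
a=get_image("side")[125:205,185:285,::-1]
cv2.imwrite("pics/end.png",cv2.resize(a,(750,600),interpolation=cv2.INTER_CUBIC))
E
```

```text
time: 16.35
position: [0.5074, 0.1367, 0.0636]
tool_rot: [-1.851, -2.535, -0.001]
ft_force: [-10.6, -0.5, 12.3]
grip_width: 0.282
grip_force: 50.0
time: 16.73
position: [0.5074, 0.1367, 0.0636]
tool_rot: [-1.851, -2.535, -0.001]
ft_force: [-11.6, -1.1, 15.7]
grip_width: 0.284
grip_force: 50.0
```

View pics/end.png

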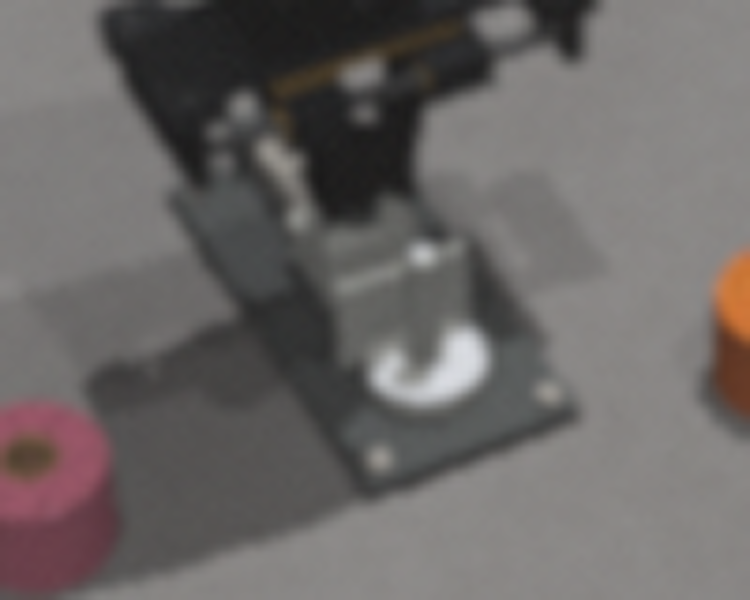

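The guide plate (400,295) now stands close to the spindle (425,310). The pin is against a hard stop at its home height with about 15 N of push, and the knob is still gripped.

```bash
python3 -c "
from bench import *
print(close_job())"
```

```text
the job is handed in; nothing more can be done
None
```

The job is handed in: the big roll lies flat in the tray, the guide is one hole nearer the spindle, and the gripper is still holding the knob with the pin pushed fully home; it took about 17 of the 54 s, and nothing else was touched.

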